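Lock a test adapter into the specimen holder with its cam knob

ROBOT

A 6-joint arm with a two-finger parallel gripper is mounted at the origin on the work surface. World frame = base frame: x ahead of the robot, y to its left, z up, the work surface at z = 0. Lengths are in m, angles in degrees, forces in N, time in s.
With the tool pointing down it reaches from about 0.4 to 0.825 m from the base axis. Payload 7 kg.
Tool frame: the origin (TCP) lies on the centre line of the jaws, within the pads' length; the fingertips stand 19 mm ahead of it and the grasp point (between the pads) is the TCP (r.tip_extent is the distance from the TCP to the fingertips, in m); z points along the fingers, y is the line along which they close (so a half turn about z gives the same grasp; the last joint's range is limited). The gripper opens to 88 mm and grips with 3 to 60 N. Pads are 19 mm wide; open, the fingers measure 130 mm over their backs; the gripper's body (78 mm by 193 mm) begins 47 mm behind the grasp point.
Start: joints at [-60.384, 20.546, 0.682, 0, -70.136, -16.507], TCP at [0.153, -0.657, 0.246] pointing down, gripper open.
Joint ranges: [-176.03, 176.03], [-82.01, 121.73], [-58.28, 71.71], [-173.87, 95.51], [-174.79, -0.11], [-173.66, 173.66]. Speed limits (degrees/s): [136.94, 136.94, 172.46, 180, 180, 180].

INTERFACE

Orientations are given as [roll, pitch, yaw] about the fixed x, y, z axes, in that order (R = Rz(yaw) Ry(pitch) Rx(roll)).
In Python, from plant import r gives the robot as it stands. The module is installed in compiled form; this text tells all that it offers.
- The arm moves only by the tool jog_arm, never from a script. Its argument "deltas" is a list that holds one entry, the list of rows, each a list of 5 numbers: the opening, from -1 (shut) to 1 (fully open), then the shift along the world's x, y, z in cm, then the turn about the world's z in rad. In form: [[[claw, dx, dy, dz, turn], ...]]. A call has 1 to 8 rows; each row shifts and turns the commanded pose from where the row before left it; what a row does not reach is not made up. A row lasts 1/8 s, in which the tool goes at most 62.5 mm and 10.7 degrees, less where a joint would pass 70% of its speed; a pose out of reach is approached as far as the arm can. A call with a gripper value outside its range is refused whole. The fingers move at their own pace and stop on an object; "force" is the grip in N (left out, the last holds). Time passes only in rows, so rows that do not move let the fingers close. It gives the time, the measured TCP pose, the force, the opening and the grip force at its end, in the units of the state.
- r.get_state(): the state, without advancing time (a new reading comes with each control period).
- r.capture(name): name is "side" or "top" or "wrist"; returns the picture (384x512x3 uint8, blue, green, red); there is no depth.
- r.camera_info(name): a dict with "fx", "fy", "cx", "cy" (pixels), "view" (4x4, takes a point from world to camera coordinates). Camera axes: x right, y up, looking along -z (the intrinsics and any distortion apply to the point x, -y, -z); pixel columns grow to the right and rows downward; lengths in m; the calibration is good to about 2 mm. A picture is of the moment at which its call begins: read the wrist's pose just before it. camera_info takes no time and is no camera call; for the wrist camera it gives the pose at the moment of the call.
- r.close_job(): hands the job in; it is judged then, once.
The state is a dict: "time_s": time; "joints": joint angles; "qd": joint speeds; "joint_torque": joint torques, N m; "tcp_pos": TCP position; "eef_rot": TCP orientation; "contact_force": force on the tool from outside, world axes, zero at the start; "moment": the same for the moment, N m; "gripper_width": finger opening in m; "gripper_force": force on a finger pad.
Only numpy, scipy, OpenCV 4.12 (cv2) and the standard library are available. Lean on these libraries where they do the work, as an engineer would, in place of code of your own. Each camera call takes 0.05 s, during which the arm holds its last target. There are 200 camera calls.

TASK

Take the steel adapter with the wide thin collar out of the foam case and seat it in the holder's socket, collar flat on the block. Then turn the holder's cam knob clockwise until the sprung keeper drops into the cam's notch and its lip stands over the collar; stop as soon as it drops and do not force the knob on against the notch. Do not press the adapter in hard, let go of everything, and leave the other things as they are.

Things in the scene. Friction and masses are not known exactly. Their poses are not given: they have to be found in the camera images.
- adapter: Turned steel adapter, about 0.22 kg, upright; origin at the centre of its lower end, z up: spigot 22 mm diameter, 20 mm long, 3 mm chamfer at its foot; collar 42 mm diameter from 20 to 26 mm up; plain stem 22 mm diameter up to 71 mm: grip it 52 to 55 mm up. Stands in a hole of the foam in an open case (rim 40 mm, foam top 35 mm high), collar on the foam; other steel parts stand 70 mm or more away.
- barrel: Bystander in the case: steel barrel 32 mm diameter, no collar, 58 mm long with its spigot; origin at the centre of its lower end.
- cone: Bystander in the case: steel cone, 34 mm wide at its base, 62 mm long with its spigot; origin at the centre of its lower end.
- dome: Bystander in the case: low steel dome 36 mm wide, 47 mm long with its spigot; origin at the centre of its lower end.
- amber: Bystander: amber glass bottle, 56 mm wide, 115 mm high; origin at the centre of its underside.
- beaker: Bystander: glass beaker, 68 mm wide, 85 mm high; origin at the centre of its underside.
- dish: Bystander: clear shallow dish, 90 mm wide; origin at the centre of its underside.
- wrench: Bystander: wrench lying on the table; origin at its underside.
- holder: Specimen holder fixed to the bench: block 220 x 100 x 40 mm (x from -55 to +165 mm). Origin on its underside beneath the cam knob's axis; x points along the block from knob to socket, z up. A flat blue cover around the knob, 84 mm across, top 58 mm above the table, hides the cam. The socket is 120 mm from the knob's axis.
- socket (a point): Centre of the socket's mouth in the block's top face, 40 mm above the table; z up. Round hole 24.4 mm diameter, 30 mm deep, 2 mm chamfer. A seated adapter has its collar flat on the block: its origin is 20 mm below this point, the top of its stem 51 mm above.
- keeper (a joint): The sprung steel keeper (cam follower), a flat frame on the block around the socket, top 56.5 mm above the table, rails 28 mm either side of the socket's centre. It slides along the holder's x. Value in m: 0 while its pin rides on the cam's rim (the start), about 0.008 when dropped into the notch; positive is towards the knob. Its spring pushes it that way with about 8 N.
- lip (a point): Middle of the lower edge of the keeper's lip, the cross bar at its far end, 48.5 mm above the table; at the start 24 mm beyond the socket's centre (3 mm clear of the collar). It moves 8 mm inwards when the keeper drops, passing 2.5 mm above a seated collar; an adapter not fully home blocks it.
- knob (a joint): Angle of the cam knob, rad, growing clockwise from above, range 0 to 2, starts at 0 to 0.1, stays where left, takes 0.1 to 0.3 N m. The hidden cam's setting differs each time: the drop begins at a knob value from 0.2 to 1.4 and is complete 0.15 rad later; 0.05 to 0.1 rad further the notch's steep far side stops the knob: over 0.5 N m forces it, wedging the keeper or lifting it out.
- knob_grip (a point): Point on the knob's vertical axis at gripping height, 83 mm above the table. The knob is a black bar 50 mm long along this point's x axis, 16 mm thick along y, from 66 to 96 mm above the table. The frame turns with the knob; at knob value 0 its x lies along the holder's x.

How it is judged:
By the outcome, as a careful person would: the job done as asked, in the order asked, and still so for the second after the job is handed in, with the robot touching nothing.
It also fails if it takes over 69 s, if anything falls off the work surface, if the arm or the gripper's body presses on something with over 40 N, if the wrist force passes 120 N, or if a joint passes its speed limit or range.

## Working session

There is one attempt and no reset: what is moved stays moved. The work goes in short steps, Python scripts to look and compute and a tool call to move; the robot and the scene stay as the last step left them, time stands still between calls to the robot, and variables do not carry over. Pictures are saved under pics/ and viewed, at most 10 in all, crops included, and the job is handed in when it is done.

Besides the shell and the picture viewer there is one more tool, called by a JSON object that holds its "op" and its "data", one argument or row to a line. jog_arm: Moves the arm, as the interface text tells. Its arguments: {"type":"object","properties":{"deltas":{"type":"array"},"force":{"type":"number"}},"required":["deltas"]}

```bash
mkdir -p pics
cat > h.py <<'E'
import numpy as np, cv2
from plant import r
def ray(n,u,v,info=None):
    c=info or r.camera_info(n); V=np.array(c["view"]); R=V[:3,:3]; o=-R.T@V[:3,3]
    d=R.T@np.array([(u-c["cx"])/c["fx"],-(v-c["cy"])/c["fy"],-1.]); return o,d
def onz(n,u,v,z,info=None):
    o,d=ray(n,u,v,info); return o+d*(z-o[2])/d[2]
def proj(n,p,info=None):
    c=info or r.camera_info(n); q=np.array(c["view"])@np.append(p,1.)
    return c["cx"]+c["fx"]*q[0]/-q[2], c["cy"]-c["fy"]*q[1]/-q[2]
E
python3 - <<'E'
from h import *
print(r.camera_info("top")); print(r.camera_info("side"))
a=r.capture("top");b=r.capture("side")
cv2.imwrite("pics/top.png",a);cv2.imwrite("pics/side.png",b)
s=r.get_state();print(s)
E
```

```text
{'fx': 384.21609245077786, 'fy': 384.21609245077786, 'cx': 260.5925899758237, 'cy': 190.92232767492078, 'view': array([[ 0.00974257, -0.99995143, -0.00149143, -0.04098073],
       [ 0.98708393,  0.00937867,  0.15992922, -0.59384679],
       [-0.15990746, -0.00303029,  0.98712736, -1.16499959],
       [ 0.        ,  0.        ,  0.        ,  1.        ]])}
{'fx': 409.1040441170921, 'fy': 409.1040441170921, 'cx': 247.42645676146765, 'cy': 186.75942142391213, 'view': array([[ 0.99391601, -0.10868962, -0.01781943, -0.58744122],
       [ 0.09271741,  0.73833549,  0.66803007, -0.06732207],
       [-0.05945122, -0.66561796,  0.74392089, -1.07393205],
       [ 0.        ,  0.        ,  0.        ,  1.        ]])}
{'time_s': 0.1, 'joints': array([-6.03837039e+01,  2.05864035e+01,  6.39883202e-01, -1.59955779e-02,
       -7.01351009e+01, -1.65065045e+01]), 'qd': array([ 0.01042394, -0.0255228 ,  0.2024772 ,  0.01357307,  0.04337665,
        0.01321947]), 'joint_torque': array([-2.87544397e-03, -5.84161735e+01,  2.93750525e+01,  7.01558679e+00,
        1.01311225e-02, -6.97946643e-05]), 'tcp_pos': array([ 0.1529783 , -0.65703199,  0.24473883]), 'eef_rot': array([ 1.79917470e+02, -8.77439568e-03, -1.66895648e+02]), 'contact_force': array([-0.06611281,  0.52408407,  0.60344467]), 'moment': array([-0.02816423,  0.01582249,  0.01426417]), 'gripper_force': 0.0, 'gripper_width': 0.08741792299043258}
```

View pics/top.png

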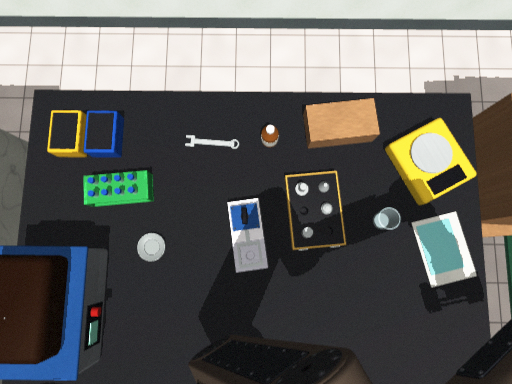

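View pics/side.png

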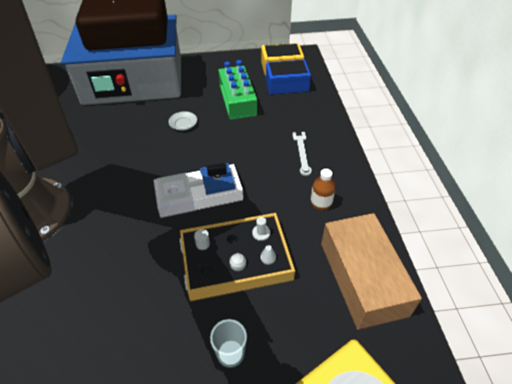

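The top view shows the holder with its knob near (243,214) and its socket near (250,256). The case is centred on (315,210). The collared part looks to be at (302,188) in top and (261,230) in side. I'll enlarge both to check.

Run:
```python
import cv2,numpy as np
a=cv2.imread("pics/top.png")[160:280,215:355]; b=cv2.imread("pics/side.png")[155:300,150:300]
a=cv2.resize(a,None,fx=4,fy=4,interpolation=cv2.INTER_CUBIC);b=cv2.resize(b,None,fx=4,fy=4,interpolation=cv2.INTER_CUBIC)
cv2.imwrite("pics/ta.png",a);cv2.imwrite("pics/sa.png",b)
```

```text
(no output)
```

View pics/ta.png

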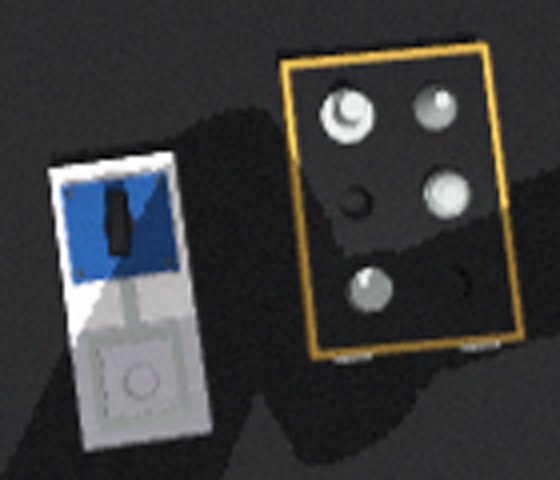

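View pics/sa.png

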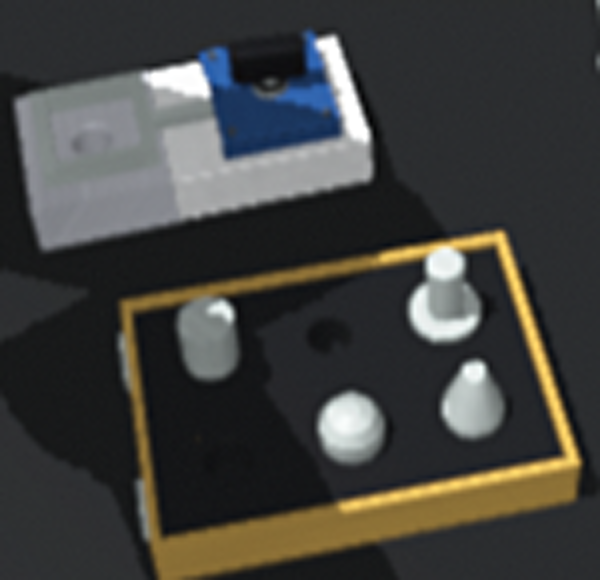

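The collared adapter is at crop (348,116) in top and (446,262) for the stem top in side. The holder's block corners and the knob bar (118,220) are also clear. Next I'll compute positions.

Run:
```python
from h import *
T=lambda u,v:((u+.5)/4-.5+215,(v+.5)/4-.5+160)
S=lambda u,v:((u+.5)/4-.5+150,(v+.5)/4-.5+155)
P=lambda n,p,z:np.round(onz(n,*p,z)[:2],4)
print("collar top",P("top",T(348,116),.041),"side",P("side",S(445,308),.041))
print("stemtop",P("top",T(349,104),.086),P("side",S(446,262),.086))
c=[P("top",T(*p),.04) for p in((48,170),(173,152),(213,432),(85,450))]
print("block",c,np.linalg.norm(c[0]-c[1]),np.linalg.norm(c[1]-c[2]))
s=[P("side",S(*p),.04) for p in((18,100),(338,38),(372,150),(35,215))];print(s)
print("knob",P("top",T(118,222),.096), "sock",P("top",T(141,381),.04),P("side",S(92,139),.04))
k=[P("top",T(*p),.096) for p in((116,185),(121,256))];print(k,np.degrees(np.arctan2(*(k[1]-k[0])[::-1])))
print("foam holes",P("top",T(356,203),.035))
print(r.camera_info("wrist"))
```

```text
collar top [ 0.6039 -0.1655] side [ 0.6057 -0.1659]
stemtop [ 0.6057 -0.1616] [ 0.6059 -0.1661]
block [array([0.5586, 0.0718]), array([ 0.5739, -0.0268]), array([ 0.3566, -0.06  ]), array([0.3421, 0.0382])] 0.09978000801763849 0.21982158674707086
[array([0.3458, 0.0373]), array([0.5625, 0.0685]), array([ 0.5754, -0.036 ]), array([ 0.3607, -0.0635])]
knob [0.5124 0.0133] sock [ 0.3947 -0.004 ] [ 0.3954 -0.0039]
[array([0.5403, 0.0152]), array([0.487 , 0.0106])] -175.06737093669446
foam holes [ 0.5352 -0.172 ]
{'fx': 280.45538486244845, 'fy': 280.45538486244845, 'cx': 256.09037431185885, 'cy': 195.89259881073068, 'view': array([[-0.22513376,  0.97432711,  0.00121396,  0.67467962],
       [-0.93977014, -0.2168196 , -0.26423729,  0.033851  ],
       [-0.25719034, -0.06062958,  0.96445694, -0.38922058],
       [ 0.        ,  0.        ,  0.        ,  1.        ]])}
```

{"op": "jog_arm", "data": {
  "deltas": [
    [[1,2.83,3.08,0,0.0925],[1,2.83,3.08,0,0.0925],[1,2.83,3.08,0,0.0925],[1,2.83,3.08,0,0.0925],[1,2.83,3.08,0,0.0925],[1,2.83,3.08,0,0.0925],[1,2.83,3.08,0,0.0925],[1,2.83,3.08,0,0.0925]]
  ]
}}

```text
time_s: 1.1
tcp_pos: [0.3801, -0.4097, 0.2453]
eef_rot: [180.0, 0.0, -124.3]
contact_force: [-0.0, 0.1, 0.6]
gripper_width: 0.0876
gripper_force: 0.0
```

{"op": "jog_arm", "data": {
  "deltas": [
    [[0,2.83,3.08,0,0.0925],[0,2.83,3.08,0,0.0925],[0,2.83,3.08,0,0.0925],[0,2.83,3.08,0,0.0925],[0,2.83,3.08,0,0.0925],[0,2.83,3.08,0,0.0925],[0,2.83,3.08,-3,0.0925],[0,2.83,3.08,-3,0.0925]]
  ]
}}

```text
time_s: 2.1
tcp_pos: [0.6067, -0.1634, 0.1849]
eef_rot: [-180.0, 0.0, -81.9]
contact_force: [1.2, -0.3, 0.9]
gripper_width: 0.0437
gripper_force: 0.0
```

{"op": "jog_arm", "data": {
  "deltas": [
    [[0,0,0,0,0],[0,0,0,0,0],[0,0,0,0,0]]
  ]
}}

```text
time_s: 2.48
tcp_pos: [0.6058, -0.1653, 0.1865]
eef_rot: [-179.9, -0.0, -82.2]
contact_force: [0.2, -0.7, 0.6]
gripper_width: 0.0441
gripper_force: 0.0
```

Run:
```python
from h import *
import json
i=r.camera_info("wrist"); s=r.get_state(); a=r.capture("wrist");cv2.imwrite("pics/w1.png",a)
i["view"]=np.array(i["view"]).tolist(); json.dump(i,open("w1.json","w"))
print(s["tcp_pos"],s["eef_rot"],s["joints"],s["time_s"])
print("expected stem top px",proj("wrist",[.605,-.165,.086]))
```

```text
[ 0.60577847 -0.16527599  0.18649221] [-1.79926182e+02 -1.40851022e-02 -8.21619561e+01] [ 2.52900646e+00  1.85442174e+01 -1.03001081e+01  8.21936536e-03
 -6.10808699e+01  5.30507651e+00] 2.475
expected stem top px (np.float64(256.89948914778677), np.float64(202.67161806886355))
```

View pics/w1.png

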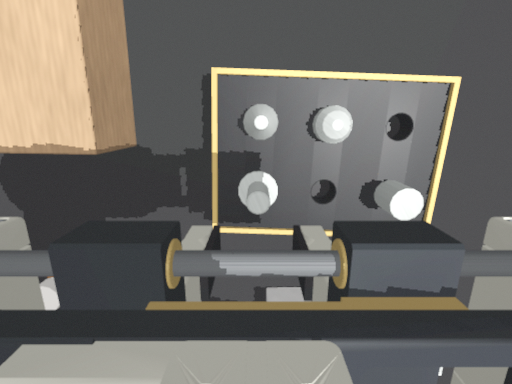

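The wrist view shows the adapter's collar near (258,189) and its stem top near (258,201), close to the prediction. I'll refine that with a contour.

Run:
```python
from h import *
import json
i=json.load(open("w1.json")); a=cv2.imread("pics/w1.png"); g=cv2.cvtColor(a,6)
m=(g>75).astype(np.uint8); m[:, :222]=0; m[:,300:]=0; m[:160]=0; m[222:]=0
n,l,st,c=cv2.connectedComponentsWithStats(m)
k=1+np.argmax(st[1:,4]); print(st[k],c[k])
for v in range(170,216,3):
    u=np.where(l[v]==k)[0]; print(v,u.min() if len(u) else None,u.max() if len(u) else None, g[v,258])
ct=max(cv2.findContours((l==k).astype(np.uint8),0,1)[0],key=len)[:,0]
up=ct[ct[:,1]<192]; e=cv2.fitEllipse(ct[ct[:,1]<197].astype(np.float32)); print(e, onz("wrist",*e[0],.041,i))
print("stem top centre if u=258,v=201", onz("wrist",258,201,.086,i))
```

```text
[ 238  160   62   62 3239] [272.6230318  190.67150355]
170 257 299 88
173 247 299 189
176 244 299 187
179 241 299 188
182 239 299 150
185 238 299 150
188 238 299 150
191 238 299 169
194 238 299 190
197 239 299 185
200 240 299 183
203 242 299 184
206 246 299 188
209 248 299 187
212 251 299 182
215 260 299 52
((268.41302490234375, 189.18194580078125), (51.04236602783203, 75.36669158935547), 49.896297454833984) [ 0.59320491 -0.16783134  0.041     ]
stem top centre if u=258,v=201 [ 0.60423362 -0.16664779  0.086     ]
```

Run:
```python
from h import *
import json
i=json.load(open("w1.json")); a=cv2.imread("pics/w1.png"); g=cv2.cvtColor(a,6)
m=(g>125).astype(np.uint8); m[:, :230]=0; m[:,290:]=0; m[:160]=0; m[222:]=0
n,l,st,c=cv2.connectedComponentsWithStats(m)
k=1+np.argmax(st[1:,4]); print(st[k],c[k])
for v in range(168,218,3):
    u=np.where(l[v]==k)[0]; print(v,u.min() if len(u) else None,u.max() if len(u) else None)
for (u,v) in ((238,190),(278,190)): print(onz("wrist",u,v,.041,i)[:2])
ct=max(cv2.findContours((l==k).astype(np.uint8),0,1)[0],key=len)[:,0]
e=cv2.fitEllipse(ct[ct[:,1]<199].astype(np.float32)); print(e, onz("wrist",*e[0],.041,i))
b=ct[ct[:,1]>211]; print(onz("wrist",258,b[:,1].max(),.086,i))
```

```text
[ 238  171   40   43 1308] [257.79892966 191.20107034]
168 None None
171 253 262
174 247 269
177 244 272
180 241 275
183 240 276
186 239 277
189 238 277
192 238 277
195 239 277
198 240 276
201 241 274
204 244 272
207 247 268
210 249 266
213 254 262
216 None None
[ 0.62456092 -0.16266245]
[ 0.58315388 -0.16831512]
((257.6917419433594, 190.1261749267578), (38.46408462524414, 39.25031280517578), 74.07691192626953) [ 0.60415532 -0.16531097  0.041     ]
[ 0.60269761 -0.15550891  0.086     ]
```

{"op": "jog_arm", "data": {
  "deltas": [
    [[0,-0.15,-0.05,-1.5,0],[0,0,0,-2,0],[0,0,0,-2,0],[0,0,0,-2,0],[0,0,0,-2,0],[0,0,0,-1.2,0],[0,0,0,-0.65,0],[0,0,0,0,0]]
  ]
}}

```text
time_s: 3.52
tcp_pos: [0.6042, -0.1652, 0.0719]
eef_rot: [180.0, -0.0, -82.1]
contact_force: [0.5, 0.5, -0.2]
gripper_width: 0.0439
gripper_force: 0.0
```

{"op": "jog_arm", "data": {
  "deltas": [
    [[0,0,0,0,0],[-0.45,0,0,0,0],[-0.7,0,0,0,0],[-0.7,0,0,0,0],[-0.7,0,0,0,0]]
  ],
  "force": 25
}}

```text
time_s: 4.15
tcp_pos: [0.6044, -0.1651, 0.0723]
eef_rot: [-180.0, -0.0, -82.1]
contact_force: [-0.3, 1.1, 1.9]
gripper_width: 0.0209
gripper_force: 25.0
```

{"op": "jog_arm", "data": {
  "deltas": [
    [[-0.7,0,0,0.8,0],[-0.7,0,0,1.5,0],[-0.7,0,0,2.5,0],[-0.7,0,0,3,0],[-0.7,0,0,3,0],[-0.7,-1.5,1.5,0,0],[-0.7,-2,2,0,0],[-0.7,-2.5,2.5,0,0]]
  ]
}}

```text
time_s: 5.15
tcp_pos: [0.5439, -0.1048, 0.1809]
eef_rot: [-179.9, -0.0, -82.1]
contact_force: [-0.0, 0.9, -1.6]
gripper_width: 0.0209
gripper_force: 25.0
```

{"op": "jog_arm", "data": {
  "deltas": [
    [[-0.7,-2.5,2.5,0,0],[-0.7,-2.5,2.5,0,0],[-0.7,-2.5,2.5,0,0],[-0.7,-2.5,2.5,0,0],[-0.7,-2.5,2.5,0,0],[-0.7,-1.9,2.5,0,0],[-0.7,0,0,0,0],[-0.7,0,0,0,0]]
  ]
}}

```text
time_s: 6.15
tcp_pos: [0.4008, 0.0451, 0.1808]
eef_rot: [-179.9, 0.0, -82.0]
contact_force: [0.4, 0.6, -3.2]
gripper_width: 0.0214
gripper_force: 25.0
```

{"op": "jog_arm", "data": {
  "deltas": [
    [[-0.7,0,0,0,0],[-0.7,0,0,0,0]]
  ]
}}

```text
time_s: 6.4
tcp_pos: [0.4006, 0.0444, 0.1799]
eef_rot: [180.0, -0.0, -82.2]
contact_force: [-0.1, -0.3, -1.8]
gripper_width: 0.0213
gripper_force: 25.0
```

Run:
```python
from h import *
import json
i=r.camera_info("wrist"); s=r.get_state(); a=r.capture("wrist");cv2.imwrite("pics/w2.png",a)
i["view"]=np.array(i["view"]).tolist(); json.dump(i,open("w2.json","w"))
print(s["tcp_pos"],s["eef_rot"],s["contact_force"],s["gripper_width"],s["time_s"])
print("expected socket px",proj("wrist",[.394,-.004,.04]))
```

```text
[0.40058062 0.04442362 0.17994362] [ 1.79973491e+02 -1.37977827e-02 -8.21614326e+01] [-0.08477084 -0.26576667 -1.80078876] 0.02133661263239169 6.4
expected socket px (np.float64(269.1808244014423), np.float64(144.71782908317346))
```

View pics/w2.png

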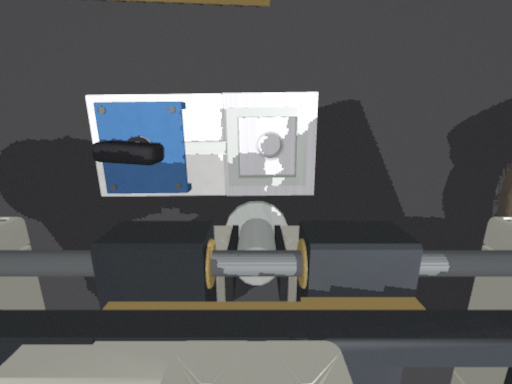

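The wrist view shows the socket at about (270,144), as predicted at (269,145). The knob bar is at (128,152), and the held adapter's collar at about (257,228). I'll measure the socket and the adapter offset finely.

Run:
```python
from h import *
import json
i=json.load(open("w2.json")); a=cv2.imread("pics/w2.png"); g=cv2.cvtColor(a,6)
print("soc row144",g[144,252:290]); print("soc col270",g[126:164,270])
h=cv2.HoughCircles(cv2.resize(g[115:175,240:300],None,fx=4,fy=4,interpolation=2),3,1,50,param1=80,param2=15,minRadius=35,maxRadius=65)
print(h)
for u,v in((270,144),(89,94),(318,92),(315,197),(99,198)): print(u,v,onz("wrist",u,v,.04,i)[:2])
for v in range(198,236,4): print(v,g[v,218:298:2])
```

```text
soc row144 [250 252 251 245 237 238 249 254 235 182 180 181 180 179 178 178 179 179
 179 179 179 179 177 178 180 179 179 169 137 129 149 160 169 177 177 178
 178 176]
soc col270 [255 255 255 255 255 238 215 197 184 181 180 181 182 181 180 179 180 180
 179 179 179 180 179 179 179 180 179 179 169 148 139 139 194 219 238 251
 253 253]
[[[123.5 118.5  49.4]]]
270 144 [ 0.39336394 -0.00481677]
89 94 [ 0.56832287 -0.02768957]
318 92 [ 0.35595475 -0.05836073]
315 197 [0.33940141 0.04228235]
99 198 [0.56019072 0.07340835]
198 [49 46 50 49 50 48 50 51 49 47 46 48 51 49 50 50 51 51 49 49 48 47 50 48
 48 50 48 49 52 50 50 47 49 48 50 51 50 46 50 49]
202 [ 49  51  50  51  48  48  49  45  51  49  47  47  49  51  96 122 136 136
 136 136 136 134 131 120 105  58  48  49  48  51  47  47  49  51  49  49
  48  49  50  48]
206 [ 51  47  50  47  49  49  49  51  49  56 116 136 157 166 174 174 174 174
 172 173 174 172 170 167 168 168 160 173 132  49  50  50  48  49  48  50
  48  48  50  48]
210 [ 49  50  51  47  50  49  49  51 111 161 175 171 172 173 170 173 174 174
 172 173 173 174 172 168 167 168 171 241
[... 358 characters left out ...]
34  49  51
  49  51  49  49]
222 [ 49  51  51  48  80 171 172 172 175 173 171 171 173 163 131 133 133 136
 137 137 137 137 136 136 133 153 166 167 169 171 171 172 171 170 112  48
  50  50  50  48]
226 [141 141 141 141 149 151 151 140  37  37 113 170 130 131 134 134 134 135
 137 139 137 136 136 136 134 130 128 163 116  34  38 124 151 150 150 141
 140 140 140 139]
230 [150 150 150 151 149 150 146  42  33  35 103 141 128 133 135 136 134 134
 137 138 138 135 137 136 135 132 130 132 113  38  37  44 144 151 149 150
 150 150 150 149]
234 [151 149 150 150 151 148 115  37  38  36  97 127 131 133 135 137 134 135
 137 138 137 135 136 137 135 133 131 126 100  37  39  35 105 149 152 150
 149 151 151 149]
```

Run:
```python
from h import *
import json
i=json.load(open("w2.json")); a=cv2.imread("pics/w2.png"); g=cv2.cvtColor(a,6)
m=((g>90)*255).astype(np.uint8); m[223:]=0; m[:199]=0; m[:,:222]=0; m[:,292:]=0
p=np.array([(f(np.where(m[v])[0]),v) for v in range(202,223) for f in (np.min,np.max)],float)
A=np.c_[2*p,np.ones(len(p))]; x=np.linalg.lstsq(A,(p**2).sum(1),rcond=None)[0]
R=np.sqrt(x[2]+x[0]**2+x[1]**2); print(x[:2],R)
c=onz("wrist",x[0],x[1],.1487,i); print(c, R*2*(np.linalg.norm(onz("wrist",x[0]+1,x[1],.1487,i)-c)))
print("socket",onz("wrist",270.4,144.2,.04,i))
```

```text
[256.2564063  231.28125203] 31.103823091487182
[0.40043303 0.0435354  0.1487    ] 0.040499623532211065
socket [ 0.39294652 -0.00467818  0.04      ]
```

{"op": "jog_arm", "data": {
  "deltas": [
    [[-0.7,-0.2,-1.6,0,0],[-0.7,-0.25,-1.6,0,0],[-0.7,-0.26,-1.65,-1,0],[-0.7,0,0,-2,0],[-0.7,0,0,-2,0],[-0.7,0,0,-1.5,0],[-0.7,0,0,-0.7,0],[-0.7,0,0,0,0]]
  ]
}}

```text
time_s: 7.45
tcp_pos: [0.393, -0.0042, 0.1079]
eef_rot: [180.0, -0.0, -82.1]
contact_force: [-0.1, 0.1, -2.1]
gripper_width: 0.0211
gripper_force: 25.0
```

{"op": "jog_arm", "data": {
  "deltas": [
    [[-0.7,0,0,0,0],[-0.7,0,0,0,0],[-0.7,0,0,0,0]]
  ]
}}

```text
time_s: 7.82
tcp_pos: [0.3935, -0.0035, 0.1084]
eef_rot: [-180.0, 0.0, -82.1]
contact_force: [-0.2, -0.9, -2.3]
gripper_width: 0.0217
gripper_force: 25.0
```

Run:
```python
from h import *
i=r.camera_info("wrist"); s=r.get_state(); a=r.capture("wrist");b=r.capture("side")
print(s["tcp_pos"],s["eef_rot"],s["contact_force"],s["moment"],s["gripper_width"])
A=cv2.resize(a[90:290,130:390],None,fx=2,fy=2);B=cv2.resize(b[130:230,130:250],(480,400),interpolation=2)
cv2.imwrite("pics/w3.png",a); cv2.imwrite("pics/c3.png",cv2.resize(np.hstack([cv2.resize(A,(520,400)),B]),(800,320)))
```

```text
[ 0.3934529  -0.00347395  0.10838468] [-1.79959538e+02  1.25290697e-02 -8.20806732e+01] [-0.17934246 -0.91334303 -2.33156702] [ 0.05167702  0.16387457 -0.01446928] 0.021727544965429807
```

View pics/c3.png

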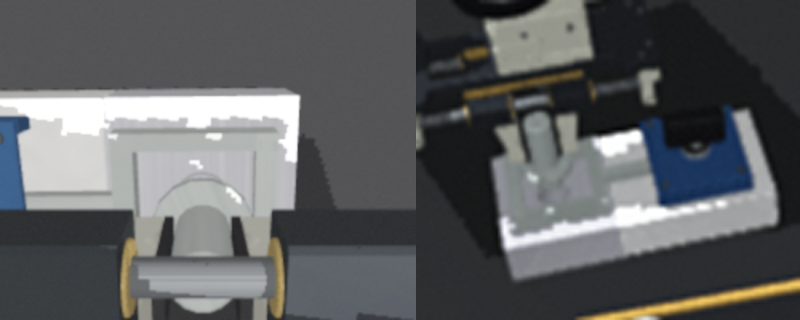

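The spigot stands centred over the socket in both views, with the collar ring inside the keeper frame, so I'll lower it gently.

{"op": "jog_arm", "data": {
  "deltas": [
    [[-0.7,0,0,-0.5,0],[-0.7,0,0,-0.4,0],[-0.7,0,0,-0.2,0],[-0.7,0,0,-0.2,0],[-0.7,0,0,-0.2,0],[-0.7,0,0,0,0]]
  ]
}}

```text
time_s: 8.68
tcp_pos: [0.3932, -0.0036, 0.0929]
eef_rot: [180.0, -0.0, -82.1]
contact_force: [0.1, -0.2, -2.1]
gripper_width: 0.0214
gripper_force: 25.0
```

{"op": "jog_arm", "data": {
  "deltas": [
    [[-0.7,0,0,-0.3,0],[-0.7,0,0,-0.3,0],[-0.7,0,0,-0.3,0],[-0.7,0,0,-0.3,0],[-0.7,0,0,0,0],[-0.7,0,0,0,0]]
  ]
}}

```text
time_s: 9.43
tcp_pos: [0.3933, -0.0036, 0.0811]
eef_rot: [180.0, -0.0, -82.1]
contact_force: [-0.9, 0.3, -1.6]
gripper_width: 0.0212
gripper_force: 25.0
```

{"op": "jog_arm", "data": {
  "deltas": [
    [[-0.7,0,0,-0.1,0],[-0.7,0,0,-0.1,0],[-0.7,0,0,0,0]]
  ]
}}

```text
time_s: 9.8
tcp_pos: [0.3932, -0.0036, 0.079]
eef_rot: [180.0, -0.0, -82.1]
contact_force: [-0.1, -0.4, -1.9]
gripper_width: 0.0214
gripper_force: 25.0
```

{"op": "jog_arm", "data": {
  "deltas": [
    [[-0.7,0,0,-0.1,0],[-0.7,0,0,0,0],[-0.7,0,0,0,0]]
  ]
}}

```text
time_s: 10.18
tcp_pos: [0.3932, -0.0036, 0.078]
eef_rot: [180.0, 0.0, -82.1]
contact_force: [-0.2, 0.2, -2.5]
gripper_width: 0.0213
gripper_force: 25.0
```

{"op": "jog_arm", "data": {
  "deltas": [
    [[-0.7,0,0,-0.05,0],[-0.7,0,0,0,0],[-0.7,0,0,0,0]]
  ]
}}

```text
time_s: 10.55
tcp_pos: [0.3933, -0.0036, 0.0776]
eef_rot: [-180.0, -0.0, -82.1]
contact_force: [1.3, -0.6, -2.3]
gripper_width: 0.0211
gripper_force: 25.0
```

{"op": "jog_arm", "data": {
  "deltas": [
    [[-0.7,0,0,-0.05,0],[-0.7,0,0,0,0],[-0.7,0,0,0,0]]
  ]
}}

```text
time_s: 10.92
tcp_pos: [0.3933, -0.0036, 0.0773]
eef_rot: [-180.0, -0.0, -82.1]
contact_force: [-2.0, -0.2, 3.7]
gripper_width: 0.0213
gripper_force: 25.0
```

{"op": "jog_arm", "data": {
  "deltas": [
    [[-0.7,0,0,-0.03,0],[-0.7,0,0,0,0],[-0.7,0,0,0,0]]
  ]
}}

```text
time_s: 11.3
tcp_pos: [0.3933, -0.0036, 0.0772]
eef_rot: [-180.0, -0.0, -82.1]
contact_force: [-4.1, 0.5, 10.0]
gripper_width: 0.0214
gripper_force: 25.0
```

{"op": "jog_arm", "data": {
  "deltas": [
    [[-0.35,0,0,0,0],[-0.1,0,0,0,0],[-0.1,0,0,0,0],[-0.1,0,0,0.5,0],[-0.1,0,0,1,0],[-0.1,0,0,2,0],[-0.1,0,0,3,0],[-0.1,0,0,3,0]]
  ]
}}

```text
time_s: 12.3
tcp_pos: [0.3932, -0.0037, 0.1734]
eef_rot: [-180.0, 0.0, -82.1]
contact_force: [0.9, 0.8, 0.2]
gripper_width: 0.0395
gripper_force: 0.0
```

{"op": "jog_arm", "data": {
  "deltas": [
    [[-0.1,1,0.2,0,0.169],[-0.1,1.5,0.2,0,0.169],[-0.1,1.5,0.2,0,0.169],[-0.1,1.5,0.2,0,0.169],[-0.1,1.5,0.2,0,0.169],[-0.1,1.5,0.2,0,0.169],[-0.1,1.5,0.3,0,0.169],[-0.1,1.5,0.3,0,0.169]]
  ]
}}

```text
time_s: 13.3
tcp_pos: [0.5088, 0.0145, 0.1726]
eef_rot: [-180.0, -0.0, -4.3]
contact_force: [0.1, -0.1, 0.6]
gripper_width: 0.0396
gripper_force: 0.0
```

{"op": "jog_arm", "data": {
  "deltas": [
    [[-0.1,0.4,0,1,0.169],[-0.1,0,0,0,0],[-0.1,0,0,0,0],[-0.1,0,0,0,0]]
  ]
}}

```text
time_s: 13.8
tcp_pos: [0.5119, 0.0143, 0.1817]
eef_rot: [-180.0, 0.0, 4.9]
contact_force: [-0.5, 0.5, 0.5]
gripper_width: 0.0391
gripper_force: 0.0
```

Run:
```python
from h import *
import json
i=json.load(open("w2.json")); a=cv2.imread("pics/w2.png")
hsv=cv2.cvtColor(a,40)
bl=((hsv[...,0]>95)&(hsv[...,0]<130)&(hsv[...,1]>120)&(hsv[...,2]>50)).astype(np.uint8); bl[230:]=0; bl[:,200:]=0
h=cv2.convexHull(cv2.findNonZero(bl)); rc=cv2.minAreaRect(h); print("cover",rc, onz("wrist",*rc[0],.058,i))
dk=((a.max(2)<45)).astype(np.uint8); dk[:135]=0;dk[172:]=0;dk[:,:85]=0;dk[:,170:]=0
n,l,st,c=cv2.connectedComponentsWithStats(dk);k=1+np.argmax(st[1:,4]);rc=cv2.minAreaRect(cv2.findNonZero((l==k).astype(np.uint8)));print("bar",st[k],rc)
i=r.camera_info("wrist"); s=r.get_state(); a=r.capture("wrist");cv2.imwrite("pics/w4.png",a)
i["view"]=np.array(i["view"]).tolist(); json.dump(i,open("w4.json","w"))
print(s["tcp_pos"],s["eef_rot"],s["joints"],s["time_s"])
print("expected knob/stemtop/lip px",[proj("wrist",p,i) for p in ([.512,.014,.096],[.3935,-.0045,.091],[.3935-.0237,-.0045-.0036,.0485])])
```

```text
cover ((142.07899475097656, 146.94906616210938), (90.95269012451172, 93.40302276611328), 88.15238952636719) [0.51066047 0.01232116 0.058     ]
bar [ 92 141  71  24 871] ((127.18583679199219, 151.71241760253906), (70.31057739257812, 22.01778793334961), 3.814074993133545)
[0.51186516 0.0143234  0.1816899 ] [-1.79998189e+02  1.09571131e-02  4.93334525e+00] [ 2.35961359e+01  8.28057088e+00 -2.48499560e+01 -6.23559350e-03
 -5.68792745e+01  7.13406167e+01] 13.8
expected knob/stemtop/lip px [(np.float64(256.23081989812346), np.float64(206.4339386120444)), (np.float64(264.9286822017457), np.float64(322.88743728771675)), (np.float64(265.0082434606554), np.float64(314.4857339878527))]
```

View pics/w4.png

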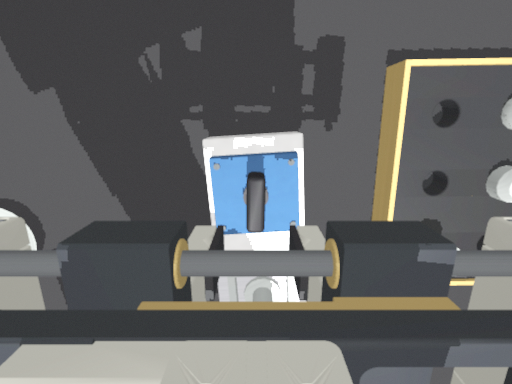

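The wrist view shows the knob bar upright in the image, from (257,173) to (256,231), centred between the fingers. The adapter's stem is partly hidden at (262,298). I'll check the bar's angle by mask before descending.

Run:
```python
from h import *
import json
i=json.load(open("w4.json")); a=cv2.imread("pics/w4.png")
for v in range(170,236,5):
    u=np.where(a[v,235:280,0]<70)[0]+235; u=u[(a[v,u].max(1)<70)]
    if len(u): print(v,u.min(),u.max(), onz("wrist",(u.min()+u.max())/2,v,.096,i)[:2])
```

```text
175 248 263 [0.5386264 0.016854 ]
180 248 264 [0.53452497 0.01609912]
185 247 264 [0.53031477 0.01615502]
190 247 264 [0.52609856 0.01580045]
195 247 247 [0.52124724 0.02246352]
200 247 264 [0.5175424  0.01508091]
205 247 263 [0.51316595 0.0151329 ]
210 247 263 [0.50878171 0.01476627]
215 247 263 [0.50435395 0.01439601]
220 247 263 [0.49988201 0.01402205]
225 247 263 [0.49536522 0.01364434]
```

{"op": "jog_arm", "data": {
  "deltas": [
    [[-0.1,0,0.03,-1.5,0],[-0.1,0,0,-2,0],[-0.1,0,0,-2,0],[-0.1,0,0,-2,0],[-0.1,0,0,-1.5,0],[-0.1,0,0,-0.8,0],[-0.1,0,0,0,0],[-0.1,0,0,0,0]]
  ]
}}

```text
time_s: 14.85
tcp_pos: [0.5127, 0.0148, 0.0843]
eef_rot: [-180.0, -0.1, 5.1]
contact_force: [0.3, -0.6, 0.9]
gripper_width: 0.0393
gripper_force: 0.0
```

{"op": "jog_arm", "data": {
  "deltas": [
    [[-0.45,0,0,0,0],[-0.7,0,0,0,0],[-0.8,0,0,0,0],[-0.8,0,0,0,0],[-0.8,0,0,0,0],[-0.8,0,0,0,0]]
  ],
  "force": 20
}}

```text
time_s: 15.6
tcp_pos: [0.5124, 0.015, 0.084]
eef_rot: [-180.0, -0.0, 5.1]
contact_force: [-2.1, 4.4, 4.9]
gripper_width: 0.016
gripper_force: 19.9
```

```bash
cat >> h.py <<'E'
def look(tag):
    s=r.get_state(); b=r.capture("side"); t=r.capture("top")
    cv2.imwrite(f"pics/s_{tag}.png",b); cv2.imwrite(f"pics/t_{tag}.png",t)
    print(s["time_s"],s["tcp_pos"].round(4),"yaw",s["eef_rot"][2].round(2),"F",s["contact_force"].round(1),"M",s["moment"].round(3),s["gripper_width"].round(4))
    return b,t
E
python3 - <<'E'
from h import *
b,t=look("k0")
for n in("side","top"): print(n,[np.round(proj(n,p),1) for p in([.3935,-.0045,.091],[.3698,-.008,.0565])])
c=lambda im,x,y,w,h:cv2.resize(im[y:y+h,x:x+w],(400,400),interpolation=2)
cv2.imwrite("pics/k0.png",np.hstack([c(b,140,140,110,110),c(t,210,180,90,90)]))
E
```

```text
Traceback (most recent call last):
  File "h.py", line 14, in look
    print(s["time_s"],s["tcp_pos"].round(4),"yaw",s["eef_rot"][2].round(2),"F",s["contact_force"].round(1),"M",s["moment"].round(3),s["gripper_width"].round(4))
                                                                                                                                    ^^^^^^^^^^^^^^^^^^^^^^^^
AttributeError: 'float' object has no attribute 'round'
```

```bash
sed -i 's/s\["gripper_width"\].round(4)/round(s["gripper_width"],4)/' h.py
python3 - <<'E'
from h import *
b,t=look("k0")
for n in("side","top"): print(n,[np.round(proj(n,p),1) for p in([.3935,-.0045,.091],[.3698,-.008,.0565])])
c=lambda im,x,y,w,h:cv2.resize(im[y:y+h,x:x+w],(400,400),interpolation=2)
cv2.imwrite("pics/k0.png",np.hstack([c(b,140,140,110,110),c(t,210,180,90,90)]))
E
```

```text
15.7 [0.5124 0.015  0.084 ] yaw 5.06 F [-2.6  3.9  5.2] M [ 1.455  1.032 -0.138] 0.0159
side [array([168.7, 176.1]), array([161.6, 187.2])]
top [array([249.5, 255.4]), array([250.9, 263.2])]
```

View pics/k0.png

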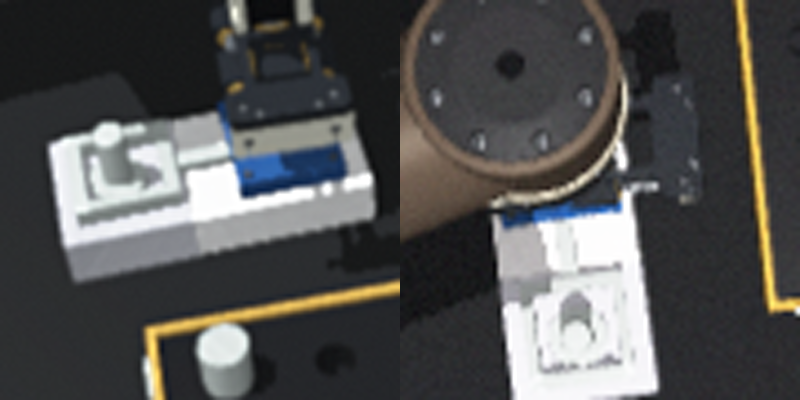

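The picture shows the adapter seated upright in the socket. Its stem top is at about (169,176) in side against (168.7,176.1) predicted, and the fingers hold the knob. I'll turn to just below 0.2 rad and set up a keeper edge profile.

{"op": "jog_arm", "data": {
  "deltas": [
    [[-0.8,0,0.03,0,-0.04],[-0.8,0,0,0,-0.04],[-0.8,0,0,0,-0.03],[-0.8,0,0,0,0]]
  ]
}}

```text
time_s: 16.3
tcp_pos: [0.5125, 0.015, 0.084]
eef_rot: [180.0, -0.0, -1.3]
contact_force: [-1.3, 2.6, 5.2]
gripper_width: 0.0162
gripper_force: 20.0
```

```bash
cat >> h.py <<'E'
S0=np.array([.3935,-.0045]); X=np.array([-.9885,-.151]); Y=np.array([.151,-.9885])
def prof(im,n,xs,ys,z=.0565):
    i=r.camera_info(n); P=np.array([[proj(n,np.append(S0+x*X+y*Y,z),i) for x in xs] for y in ys],np.float32)
    g=cv2.cvtColor(im,6).astype(np.float32)
    return cv2.remap(g,P[...,0],P[...,1],cv2.INTER_LINEAR).mean(0)
xs=np.arange(-.044,.046,.002)
def show(im,n):
    print(n,"lip ",prof(im,n,xs,np.linspace(.010,.022,5)).round().astype(int).tolist())
    print(n,"lip-",prof(im,n,xs,np.linspace(-.022,-.010,5)).round().astype(int).tolist())
E
python3 - <<'E'
from h import *
print((xs*1e3).round().astype(int).tolist())
show(cv2.imread("pics/s_k0.png"),"side");show(cv2.imread("pics/t_k0.png"),"top")
b,t=look("k1"); show(b,"side"); show(t,"top")
E
```

```text
[-44, -42, -40, -38, -36, -34, -32, -30, -28, -26, -24, -22, -20, -18, -16, -14, -12, -10, -8, -6, -4, -2, 0, 2, 4, 6, 8, 10, 12, 14, 16, 18, 20, 22, 24, 26, 28, 30, 32, 34, 36, 38, 40, 42, 44]
side lip  [159, 192, 222, 231, 232, 226, 201, 176, 157, 146, 139, 131, 128, 138, 154, 161, 154, 144, 142, 149, 156, 163, 169, 177, 185, 197, 213, 228, 234, 229, 199, 158, 152, 190, 226, 235, 236, 235, 235, 237, 240, 242, 237, 180, 102]
side lip- [145, 153, 161, 167, 171, 171, 166, 163, 164, 169, 173, 170, 164, 161, 163, 155, 136, 118, 118, 127, 137, 149, 159, 164, 167, 166, 165, 168, 170, 167, 147, 136, 150, 191, 227, 234, 233, 233, 235, 239, 241, 244, 230, 177, 97]
top lip  [170, 191, 217, 232, 235, 233, 233, 239, 242, 243, 239, 232, 228, 228, 228, 225, 225, 226, 230, 233, 233, 229, 225, 228, 233, 239, 243, 245, 240, 228, 201, 175, 165, 194, 224, 240, 243, 244, 244, 246, 247, 247, 246, 226, 175]
top lip- [163, 164, 171, 176, 179, 182, 210, 232, 242, 242, 238, 236, 233, 228, 224, 220, 219, 222, 225, 230, 234, 238, 239, 236, 236, 239, 241, 242, 242, 229, 203, 172, 172, 197, 226, 238, 241, 241, 
[... 361 characters left out ...]
 lip- [145, 153, 161, 167, 171, 171, 166, 163, 164, 169, 173, 170, 164, 161, 162, 155, 136, 118, 118, 127, 138, 149, 159, 164, 167, 166, 164, 168, 170, 167, 148, 136, 150, 191, 228, 234, 233, 233, 235, 238, 241, 243, 230, 178, 97]
top lip  [170, 191, 217, 232, 236, 233, 233, 239, 243, 243, 239, 232, 229, 228, 227, 225, 224, 225, 230, 233, 232, 229, 226, 228, 233, 239, 243, 245, 241, 228, 202, 176, 165, 194, 224, 239, 243, 244, 244, 245, 247, 248, 246, 225, 176]
top lip- [162, 163, 171, 176, 180, 182, 209, 231, 242, 242, 237, 236, 233, 229, 224, 220, 220, 222, 225, 230, 235, 238, 239, 236, 236, 239, 240, 242, 242, 229, 204, 172, 172, 197, 226, 238, 241, 241, 243, 246, 248, 248, 244, 222, 160]
```

The dark lip edge is clear in both views at x of about 22.5 mm, and it repeats within noise, so I'll track it.

```bash
cat >> h.py <<'E'
def edge(im,n,sg=1):
    x=np.arange(.006,.034,.0005); p=prof(im,n,x,sg*np.linspace(.010,.022,7)); k=int(np.argmax(np.diff(cv2.blur(p[None],(5,1))[0])))
    w=np.clip(np.diff(p),0,None)*(abs(np.arange(len(p)-1)-k)<8); return round(1e3*float((w*(x[:-1]+.00025)).sum()/w.sum()),2)
def step(tag):
    b,t=look(tag); print("lip edge mm", edge(b,"side"),edge(b,"side",-1),edge(t,"top"),edge(t,"top",-1))
E
python3 - <<'E'
from h import *
b,t=cv2.imread("pics/s_k0.png"),cv2.imread("pics/t_k0.png")
print(edge(b,"side"),edge(b,"side",-1),edge(t,"top"),edge(t,"top",-1))
E
```

```text
22.14 21.71 22.44 22.57
```

{"op": "jog_arm", "data": {
  "deltas": [
    [[-0.8,0,0,0,-0.04],[-0.8,0,0,0,-0.04],[-0.8,0,0,0,0]]
  ]
}}

```text
time_s: 16.77
tcp_pos: [0.5125, 0.015, 0.084]
eef_rot: [180.0, -0.0, -5.8]
contact_force: [-0.8, 2.2, 5.5]
gripper_width: 0.0162
gripper_force: 20.0
```

```bash
python3 -c 'from h import *;step("k2")'
```

```text
16.775 [0.5125 0.015  0.084 ] yaw -5.85 F [-0.8  2.2  5.5] M [0.618 0.765 0.032] 0.0162
lip edge mm 22.12 21.73 22.19 22.34
```

{"op": "jog_arm", "data": {
  "deltas": [
    [[-0.8,0,0,0,-0.04],[-0.8,0,0,0,-0.04],[-0.8,0,0,0,0]]
  ]
}}

```text
time_s: 17.25
tcp_pos: [0.5124, 0.015, 0.084]
eef_rot: [-180.0, -0.0, -10.4]
contact_force: [-1.3, 1.9, 5.1]
gripper_width: 0.0159
gripper_force: 20.0
```

```bash
python3 -c 'from h import *;step("k3")'
```

```text
17.25 [0.5124 0.015  0.084 ] yaw -10.44 F [-1.3  1.9  5.1] M [ 0.667  0.789 -0.127] 0.0159
lip edge mm 22.1 21.56 22.12 22.02
```

{"op": "jog_arm", "data": {
  "deltas": [
    [[-0.8,0,0,0,-0.04],[-0.8,0,0,0,-0.04],[-0.8,0,0,0,0]]
  ]
}}

```text
time_s: 17.73
tcp_pos: [0.5124, 0.015, 0.084]
eef_rot: [-180.0, -0.0, -15.0]
contact_force: [-2.9, 2.5, 5.9]
gripper_width: 0.0158
gripper_force: 20.0
```

```bash
python3 -c 'from h import *;step("k4")'
```

```text
17.725 [0.5124 0.015  0.084 ] yaw -15.03 F [-2.9  2.5  5.9] M [ 0.715  0.838 -0.106] 0.0158
lip edge mm 20.5 19.92 20.75 20.37
```

The keeper has started to drop, shifting about 1.6 mm, so I'll take smaller steps.

{"op": "jog_arm", "data": {
  "deltas": [
    [[-0.8,0,0,0,-0.03],[-0.8,0,0,0,-0.03],[-0.8,0,0,0,0]]
  ]
}}

```text
time_s: 18.2
tcp_pos: [0.5125, 0.015, 0.084]
eef_rot: [-180.0, -0.0, -18.5]
contact_force: [-2.5, 2.5, 5.3]
gripper_width: 0.0158
gripper_force: 20.0
```

```bash
python3 -c 'from h import *;step("k5")'
```

```text
18.2 [0.5125 0.015  0.084 ] yaw -18.47 F [-2.5  2.5  5.3] M [ 0.7    0.82  -0.162] 0.0158
lip edge mm 17.23 16.4 17.81 17.35
```

{"op": "jog_arm", "data": {
  "deltas": [
    [[-0.8,0,0,0,-0.03],[-0.8,0,0,0,0],[-0.8,0,0,0,0]]
  ]
}}

```text
time_s: 18.68
tcp_pos: [0.5124, 0.015, 0.084]
eef_rot: [-180.0, -0.0, -20.2]
contact_force: [-2.4, 2.7, 5.2]
gripper_width: 0.016
gripper_force: 20.0
```

```bash
python3 -c 'from h import *;step("k6")'
```

```text
18.675 [0.5124 0.015  0.084 ] yaw -20.17 F [-2.4  2.7  5.2] M [ 0.728  0.81  -0.177] 0.016
lip edge mm 15.15 14.34 15.36 15.01
```

{"op": "jog_arm", "data": {
  "deltas": [
    [[-0.8,0,0,0,-0.02],[-0.8,0,0,0,0],[-0.8,0,0,0,0]]
  ]
}}

```text
time_s: 19.15
tcp_pos: [0.5124, 0.015, 0.084]
eef_rot: [-180.0, -0.0, -21.3]
contact_force: [-1.3, 1.6, 5.5]
gripper_width: 0.0159
gripper_force: 20.0
```

```bash
python3 -c 'from h import *;step("k7")'
```

```text
19.15 [0.5124 0.015  0.084 ] yaw -21.29 F [-1.3  1.6  5.5] M [0.645 0.787 0.035] 0.0159
lip edge mm 14.57 14.02 15.19 14.61
```

{"op": "jog_arm", "data": {
  "deltas": [
    [[-0.8,0,0,0,-0.015],[-0.8,0,0,0,0],[-0.8,0,0,0,0]]
  ]
}}

```text
time_s: 19.62
tcp_pos: [0.5124, 0.0149, 0.084]
eef_rot: [180.0, -0.0, -22.1]
contact_force: [-1.5, 1.3, 5.6]
gripper_width: 0.0155
gripper_force: 20.0
```

```bash
python3 -c 'from h import *;step("k8")'
```

```text
19.625 [0.5124 0.0149 0.084 ] yaw -22.14 F [-1.5  1.3  5.6] M [0.618 0.795 0.117] 0.0155
lip edge mm 14.6 14.0 15.18 14.57
```

The edge has stopped moving at about 7.6 mm of travel with low torque, so the keeper is fully dropped. I'll let go and rise.

{"op": "jog_arm", "data": {
  "deltas": [
    [[-0.5,0,0,0,0],[-0.2,0,0,0,0],[-0.1,0,0,0,0],[-0.1,0,0,0,0],[-0.1,0,0,1,0],[-0.1,0,0,2,0],[-0.1,0,0,3,0],[-0.1,0,0,4,0]]
  ]
}}

```text
time_s: 20.72
tcp_pos: [0.5118, 0.0148, 0.1849]
eef_rot: [180.0, 0.0, -22.2]
contact_force: [0.5, 0.5, -0.1]
gripper_width: 0.0394
gripper_force: 0.0
```

{"op": "jog_arm", "data": {
  "deltas": [
    [[-0.1,2,-2,3,0],[-0.1,3,-3,2,0],[-0.1,3,-3,1,0],[-0.1,0,0,0,0],[-0.1,0,0,0,0],[-0.1,0,0,0,0]]
  ]
}}

```text
time_s: 21.48
tcp_pos: [0.5916, -0.0645, 0.2438]
eef_rot: [180.0, 0.0, -22.1]
contact_force: [0.2, -0.1, 0.5]
gripper_width: 0.0395
gripper_force: 0.0
```

Run:
```python
from h import *
step("end")
b,t=cv2.imread("pics/s_end.png"),cv2.imread("pics/t_end.png")
c=lambda im,x,y,w,h:cv2.resize(im[y:y+h,x:x+w],(400,400),interpolation=2)
cv2.imwrite("pics/end.png",np.hstack([c(b,140,140,110,110),c(t,210,180,90,90)]))
```

```text
21.475 [ 0.5916 -0.0645  0.2438] yaw -22.12 F [ 0.2 -0.1  0.5] M [-0.038  0.139  0.022] 0.0395
lip edge mm 14.57 13.91 15.19 14.58
```

View pics/end.png

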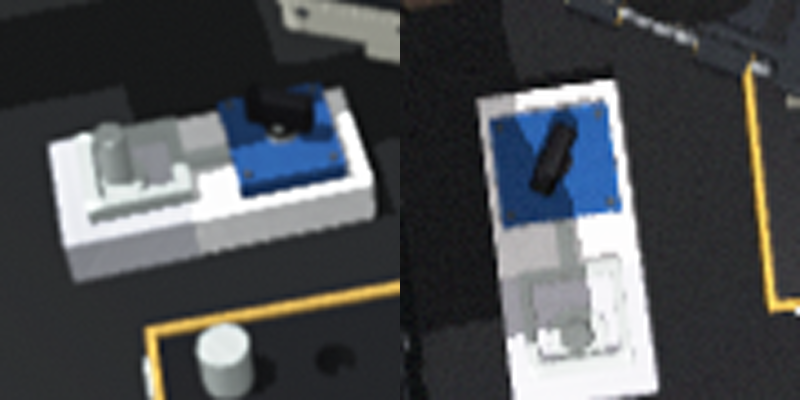

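The final view shows the adapter still upright at about (107,140) in the side crop. The keeper has shifted towards the knob over the collar, the knob is turned, and the arm is clear.

```bash
python3 -c 'from plant import r;print(r.close_job())'
```

```text
the job is handed in; nothing more can be done
None
```

The adapter is seated in the socket, the keeper has dropped into the notch with its lip over the collar, everything is released, and the job was handed in at about 21.6 s (no verdict was returned).

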